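Set the clothes-rail adjuster and snap its cap on

TASK

Turn the handwheel of the clothes-rail adjuster clockwise (seen from above) until the rib on its rim points straight at the raised mark on the housing. Then put the ribbed round cap, open end down, over the housing's steel stud, press it down until it clicks, and keep pressing firmly so that the sprung collar under it stays squeezed. Finish like that, still holding the cap pressed down, with the wheel still on its mark, and leave the other things on the table where they are.

Things in the scene. Friction and masses are not known exactly. Their poses are not given: they have to be found in the camera images.
- wheel_grip (a point): Black handwheel, disc 90 dia, 12 tall, vertical axis, with an upright grip bar 56 long x 18 wide across its middle, top 44 above the housing. Point: on the axis, 33 above the housing's top face; pinch the bar's 18 mm here (11 below its top). Its x axis runs along the bar to the steel pointer rib on the rim (5 wide, 15 above the housing); z up.
- wheel (a joint): Angle of the handwheel, rad; grows clockwise seen from above. The rib is at the mark at 3.6. It starts between 0.7 and 1.8, stops at -0.3 and 4.6, has friction of about 0.08 N m and stays where it is left.
- unit: The adjuster, fixed to the table: aluminium housing 120 (x) x 260 (y) x 22 tall. Origin: centre of its underside, on the table. Wheel axis 62 from it along its -y, stud axis 70 along its +y.
- mark (a point): Top centre of the raised steel mark (10 x 5, 14 tall) on the housing's top face, 53.5 from the wheel's axis. Its x axis is the housing's x axis, the direction from the wheel's axis to the mark.
- stud_foot (a point): Foot of the steel stud: on its axis, at the housing's top face. Stud 20 dia, 26 tall, tip tapered to 13 dia; three spring balls stand 3.5 out of its side, 14 above its foot. Round the foot a sprung rubber-faced collar 33 dia, top 8 above the housing.
- collar (a joint): How far the stud's sprung collar is pushed down, m: 0 free, 0.004 at its stop. Its spring gives 3 N per mm.
- cap_center (a point): Loose snap cap, grey plastic, 36 dia x 36 tall, open end down on the table; point: its centre, 18 up, z up. Bore 28 deep, lip 23 inner dia at the mouth. On the stud it perches on the balls, centre about 35 above the stud's foot; about 8 to 12 N pushes it through the click and the force drops; at centre 26 above the foot it meets the collar, which can be squeezed to centre 22.
- jar: capped green glass jar, 52 dia x 62 tall, origin under its centre
- lint_roller: purple-handled lint roller lying on the table, about 230 long and 48 dia, its long axis is x
- brush: wooden stain brush lying flat, about 190 long, its long axis is x
- hanger_hook: loose steel hanger hook lying flat, about 95 x 65, 8 thick
- clip_a: black binder clip, 32 x 20, 39 tall with its wire arms up, stands beside the adjuster's near (-x) edge
- clip_b: second black binder clip, same as clip_a, stands beside the adjuster's far (+x) edge
There are look-alikes about, which are no part of the job. Of the things that look like the part that bears cap_center, take the one that is farthest to the robot's left at the start.

How it is judged:
By the outcome, as a careful person would: the job done as asked, in the order asked, and still so for the second after the job is handed in, while the arm keeps its last pose, push and grip.
It also fails if it takes over 64 s, if anything falls off the work surface, if the arm or the gripper's body presses on something with over 40 N, if the wrist force passes 120 N, or if a joint passes its speed limit or range.

ROBOT

A 6-joint arm with a two-finger parallel gripper is mounted at the origin on the work surface. World frame = base frame: x ahead of the robot, y to its left, z up, the work surface at z = 0. Lengths are in m, angles in rad, forces in N, time in s.
With the tool pointing down it reaches from about 0.35 to 0.925 m from the base axis. Payload 6.4 kg.
Tool frame: the origin (TCP) lies at the very end of the fingers, on their centre line; the grasp point (between the pads) lies 19 mm behind it; z points along the fingers, x is the direction in which the jaws open and shut, and the axes are right-handed (so a half turn about z gives the same grasp; the last joint's range is limited). The gripper opens to 94 mm and grips with 3 to 60 N. Pads are 16 mm wide; open, the fingers measure 119 mm over their backs; the gripper's body (75 mm by 177 mm) begins 78 mm behind the grasp point.
Start: joints at [-1.391, 0.245, 1.558, -0, 1.339, -0.174], TCP at [0.225, -0.61, 0.205] pointing down, gripper open.
Joint ranges: [-3.13, 3.13], [-1.02, 2.26], [0.13, 2.54], [-0.95, 4.09], [0.21, 2.88], [-2.74, 2.74]. Speed limits (rad/s): [2.57, 2.57, 3.14, 3.14, 3.14, 3.14].

INTERFACE

Orientations are given as a rotation vector (axis times angle).
In Python, from plant import read_state, snapshot, camera_model, job_done gives the robot as it stands.
- The arm moves only by the tool step_arm, never from a script. Its argument "moves" is a list of rows, each an object with "fingers": the finger opening in m, from 0 to 0.094; "dp": the shift along the tool's x, y, z in m, a list of three; "turn": the turn, a rotation vector about the tool's x, y, z in rad, a list of three. In form: [{"fingers": fingers, "dp": [tx, ty, tz], "turn": [rx, ry, rz]}, ...]. A call has 1 to 12 rows; each row is the pose to reach, as a shift and turn from the pose measured when the call began, along the tool's axes at that moment; what a row does not reach only later rows make up. A row lasts 1/8 s, in which the tool goes at most 62.5 mm and 10.7 degrees, less where a joint would pass 70% of its speed; a pose out of reach is approached as far as the arm can. A call with a gripper value outside its range is refused whole. The fingers move at their own pace and stop on an object; "squeeze" is the grip in N (left out, the last holds). Time passes only in rows, so rows that repeat a pose let the fingers close. It gives the time, the measured TCP pose, the force and the opening at its end, in the units of the state.
- read_state(): the state, without advancing time (a new reading comes with each control period).
- snapshot(name): name is "scene" or "side" or "wrist"; returns the picture (384x512x3 uint8, red, green, blue); there is no depth.
- camera_model(name): a dict with "fx", "fy", "cx", "cy" (pixels), "R" (3x3) and "t" (3): a world point X has camera coordinates R X + t. Camera axes: x right, y down, z forward; pixel columns grow to the right and rows downward; lengths in m; the calibration is good to about 2 mm. A picture is of the moment at which its call begins: read the wrist's pose just before it. camera_model takes no time and is no camera call; for the wrist camera it gives the pose at the moment of the call.
- job_done(): hands the job in, once; it reports no verdict.
The state is a dict: "clock": time; "joint_positions": joint angles; "joint_vel": joint speeds; "effort": joint torques, N m; "tool_pos": TCP position; "orientation": TCP orientation; "ft_force": force on the tool from outside, world axes, zero at the start; "torque": the same for the moment, N m; "opening": opening from 0.0 (shut) to 1.0 (fully open).
Only numpy, scipy, OpenCV 4.12 (cv2) and the standard library are available. Lean on these libraries where they do the work, as an engineer would, in place of code of your own. Each camera call takes 0.05 s, during which the arm holds its last target.

## Working session

There is one attempt and no reset: what is moved stays moved. The work goes in short steps, Python scripts to look and compute and a tool call to move; the robot and the scene stay as the last step left them, time stands still between calls to the robot, and variables do not carry over. Pictures are saved under pics/ and viewed, and the job is handed in when it is done.

Besides the shell and the picture viewer there is one more tool, called after "Request:" as name([rows], argument=value, ...), one row to a line, values as JSON. step_arm: Moves the arm, as the interface text tells. Its arguments: {"type":"object","properties":{"moves":{"type":"array","items":{"type":"object","properties":{"fingers":{"type":"number"},"dp":{"type":"array","items":{"type":"number"}},"turn":{"type":"array","items":{"type":"number"}}}}},"squeeze":{"type":"number"}},"required":["moves"]}

```bash
ls; mkdir -p pics
cat > h.py <<'E'
import numpy as np, cv2
from plant import read_state, snapshot, camera_model, job_done
def snap(n,f):
    m=camera_model(n); im=snapshot(n); cv2.imwrite('pics/'+f+'.png',im[:,:,::-1]); np.savez('pics/'+f+'.npz',im=im,**{k:np.array(v) for k,v in m.items()}); return im,m
def ray(m,u,v):
    R=np.array(m['R']);t=np.array(m['t']).ravel()
    d=R.T@np.array([(u-m['cx'])/m['fx'],(v-m['cy'])/m['fy'],1]); return -R.T@t,d/np.linalg.norm(d)
def onz(m,u,v,z):
    o,d=ray(m,u,v); return o+d*(z-o[2])/d[2]
def proj(m,X):
    c=np.array(m['R'])@np.array(X)+np.array(m['t']).ravel(); return m['fx']*c[0]/c[2]+m['cx'],m['fy']*c[1]/c[2]+m['cy']
E
python3 - <<'E'
from h import *
s=read_state();print(s)
for n in('scene','side','wrist'):
    im,m=snap(n,n+'0');print(n,m)
E
```

```text
pics
{'clock': 0.0, 'joint_positions': array([-1.39105804e+00,  2.45810996e-01,  1.55899107e+00, -4.69987196e-06,
        1.33867416e+00, -1.74097191e-01]), 'joint_vel': array([-0.00145724,  0.00048793,  0.00043831,  0.00110552, -0.00074808,
       -0.00014574]), 'effort': array([ 1.20973771e-03, -4.15833628e+01, -3.14598334e+01,  6.85299234e-02,
        3.32663243e-02, -1.51596064e-04]), 'tool_pos': array([ 0.22512302, -0.60914258,  0.20435965]), 'orientation': array([-2.57664532e+00,  1.79504209e+00,  2.10219573e-03]), 'ft_force': array([-0.48931407, -0.19963825,  0.29386108]), 'torque': array([ 0.02835763,  0.00742412, -0.01195959]), 'opening': 1.000949541010943}
scene {'fx': 372.32175005733995, 'fy': 372.32175005733995, 'cx': 260.775566707673, 'cy': 189.47190994587717, 'R': array([[ 0.81352932,  0.58117789, -0.02005745],
       [ 0.37502525, -0.55069403, -0.74571586],
       [-0.44443909,  0.59913967, -0.66596213]]), 't': array([-0.4701102 , -0.19823568,  1.34461428])}
side {'fx': 412.25259868195167, 'fy': 412.25259868195167, 'cx': 253.85368157837564, 'cy': 187.527847821873, 'R': array([[-0.85650552, -0.51613376,  0.00205758],
       [-0.25718119,  0.42331984, -0.86871063],
       [ 0.44749987, -0.74458462, -0.49531567]]), 't': array([0.5230705 , 0.23079327, 0.8893892 ])}
wrist {'fx': 269.1622346261199, 'fy': 269.1622346261199, 'cx': 259.1841186002171, 'cy': 191.30844300841545, 'R': array([[ 3.45694959e-01, -9.38346565e-01, -8.48023215e-04],
       [-9.00167355e-01, -3.31884309e-01,  2.82048823e-01],
       [-2.64940990e-01, -9.67394936e-02, -9.59399678e-01]]), 't': array([-0.65035098, -0.02844536,  0.39248872])}
```

View pics/scene0.png

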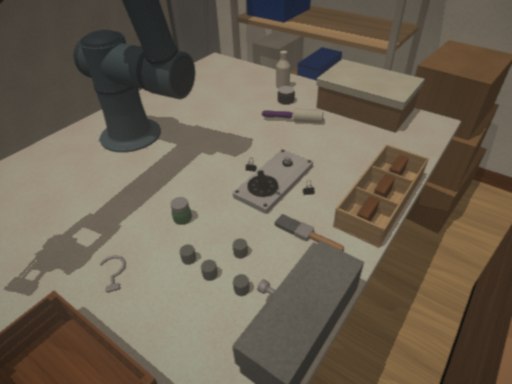

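View pics/side0.png

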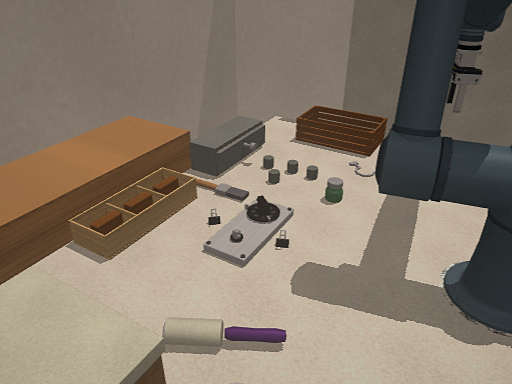

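View pics/wrist0.png

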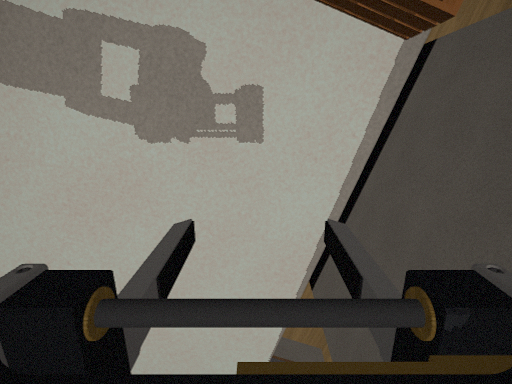

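Run:
```python
from h import *
S=np.load('pics/scene0.npz');D=np.load('pics/side0.npz')
for n,u,v,z in [('c1',188,254,.018),('c2',209,269,.018),('c3',240,247,.018),('c4',241,284,.018),('dark',286,96,.018),('jar',180,210,.03),('stud',288,160,.04),('wheel',263,184,.03)]:
    p=onz(S,u,v,z);print(n,p,proj(D,p))
im=cv2.imread('pics/scene0.png');cv2.imwrite('pics/z1.png',cv2.resize(im[130:300,160:360],None,fx=4,fy=3.5,interpolation=2)[:600])
a=cv2.resize(im[40:140,230:350],None,fx=4,fy=4,interpolation=2);cv2.imwrite('pics/z2.png',a)
im=cv2.imread('pics/side0.png');cv2.imwrite('pics/z3.png',cv2.resize(im[145:275,180:380],None,fx=4,fy=4,interpolation=2))
```

```text
c1 [ 0.56430045 -0.28650447  0.018     ] (np.float64(311.3149723365803), np.float64(171.83356966676263))
c2 [ 0.63628799 -0.29068579  0.018     ] (np.float64(292.09245094810296), np.float64(166.1826283600273))
c3 [ 0.65564425 -0.19689794  0.018     ] (np.float64(273.57536541475275), np.float64(176.0346631402905))
c4 [ 0.72352563 -0.2803258   0.018     ] (np.float64(267.8843378267802), np.float64(161.3894580998998))
dark [0.32913627 0.52365877 0.018     ] (np.float64(235.0605602451866), np.float64(415.14863467875307))
jar [ 0.44945251 -0.19541957  0.03      ] (np.float64(334.5497793850203), np.float64(189.693904073251))
stud [0.57854726 0.14481168 0.04      ] (np.float64(234.82207081191467), np.float64(231.37443076218398))
wheel [0.57323599 0.01862809 0.03      ] (np.float64(262.1703961744174), np.float64(211.58444032915855))
```

View pics/z1.png

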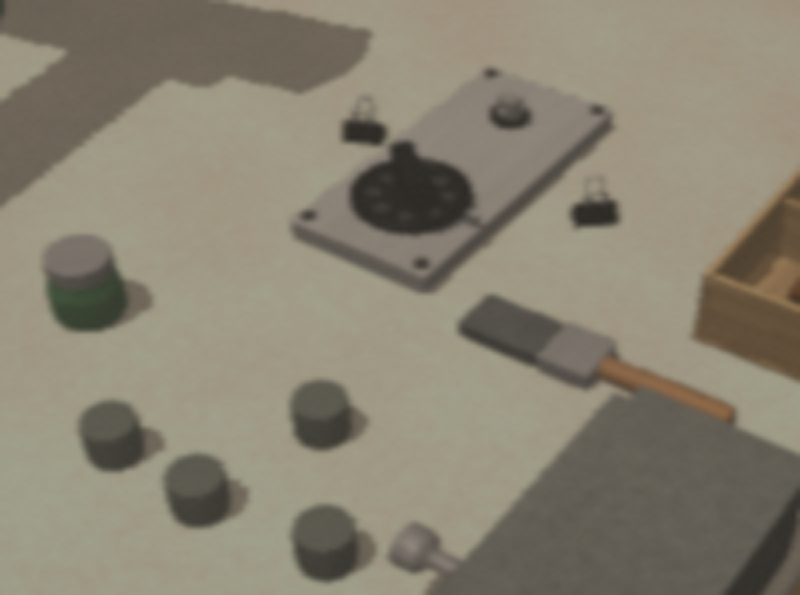

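View pics/z2.png

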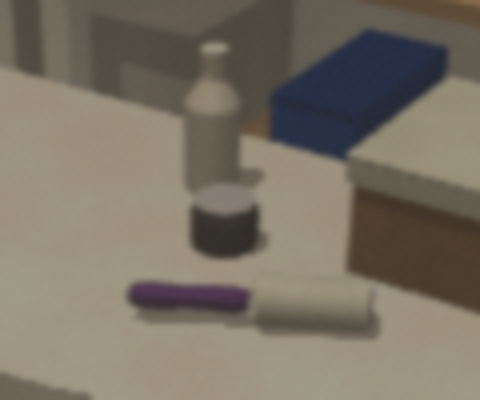

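View pics/z3.png

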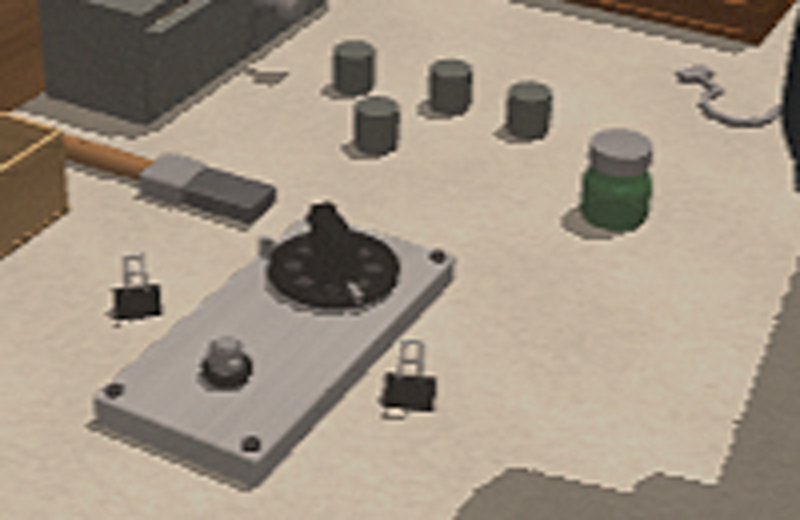

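Run:
```python
from h import *
from scipy.spatial.transform import Rotation as Ro
S=np.load('pics/scene0.npz');D=np.load('pics/side0.npz');W=np.load('pics/wrist0.npz')
s=read_state();T=Ro.from_rotvec(s['orientation']).as_matrix();print(T.round(3))
print('cam in tool',T.T@(ray(W,0,0)[0]-s['tool_pos']), (T.T@W['R'].T).round(3))
def cs(u,v,f,x0,y0):return x0+u/f, y0+v/f
# scene corners z1: fx 4 fy3.5 offset (160,130); side z3 4,4 (180,145)
for n,(u,v) in dict(c00=(293,226),c10=(425,285),c01=(488,70),c11=(611,115)).items():
    print(n,onz(S,160+u/4,130+v/3.5,.022))
for n,(u,v) in dict(c00=(455,262),c11=(97,403),c01=(252,470)).items():
    print('side',n,onz(D,180+u/4,145+v/4,.022))
print('rib',onz(D,180+356/4,145+290/4,.037),'mark',onz(D,180+266/4,145+243/4,.036),onz(S,160+478/4,130+220/3.5,.036))
print('cap3 top',onz(S,160+321/4,130+398/3.5,.036),onz(D,180+377/4,145+107/4,.036))
```

```text
[[ 0.346 -0.938 -0.   ]
 [-0.938 -0.346  0.001]
 [-0.001 -0.    -1.   ]]
cam in tool [ 0.00094212 -0.08282659 -0.17939031] [[ 1.    -0.001  0.   ]
 [ 0.001  0.959  0.282]
 [-0.001 -0.282  0.959]]
c00 [ 0.52421469 -0.05917432  0.022     ]
c10 [ 0.64057925 -0.06151542  0.022     ]
c01 [0.52115148 0.19960966 0.022     ]
c11 [0.63815661 0.19587719 0.022     ]
side c00 [ 0.50760729 -0.04200446  0.022     ]
side c11 [0.62334854 0.21211221 0.022     ]
side c01 [0.50970605 0.21593362 0.022     ]
rib [0.53839795 0.0432726  0.037     ] mark [0.62014261 0.02358434 0.036     ] [0.63737685 0.00812564 0.036     ]
cap3 top [ 0.65980047 -0.19956408  0.036     ] [ 0.65186765 -0.19348559  0.036     ]
```

```bash
cat >> h.py <<'E'
def tri(m1,p1,m2,p2):
    o1,d1=ray(m1,*p1);o2,d2=ray(m2,*p2)
    A=np.stack([d1,-d2],1);k=np.linalg.lstsq(A,o2-o1,rcond=None)[0]
    a=o1+d1*k[0];b=o2+d2*k[1];return (a+b)/2,np.linalg.norm(a-b)
E
python3 - <<'E'
from h import *
S=np.load('pics/scene0.npz');D=np.load('pics/side0.npz')
s=lambda u,v:(160+u/4,130+v/3.5)
d=lambda u,v:(180+u/4,145+v/4)
for n,a,b in [('c00',s(293,226),d(455,262)),('c11',s(611,115),d(97,403)),('c01',s(488,70),d(252,470)),('cap3top',s(321,398),d(377,107)),('cap1top',s(110,420),d(530,93)),('cap4',s(325,526),d(355,52)),('cap2',s(197,474),d(450,71)),('jartop',s(78,255),d(621,143)),('mark',s(478,220),d(266,243))]: print(n,tri(S,a,D,b))
for n in ('scene','side'): print(n,ray(np.load(f'pics/{n}0.npz'),0,0)[0])
E
```

```text
c00 (array([ 0.51514391, -0.0527622 ,  0.01302476]), np.float64(0.0049601021238083074))
c11 (array([0.63198404, 0.20438743, 0.01364498]), np.float64(0.0035410604104792283))
c01 (array([0.51505774, 0.2084378 , 0.01428804]), np.float64(0.0008401528462816055))
cap3top (array([ 0.65624468, -0.1981177 ,  0.03250058]), np.float64(0.003462066157716493))
cap1top (array([ 0.56237489, -0.28551596,  0.03157244]), np.float64(0.003127313839697097))
cap4 (array([ 0.72231197, -0.27978049,  0.03112585]), np.float64(0.0038478656036704316))
cap2 (array([ 0.63632568, -0.28957291,  0.03095906]), np.float64(0.002580498392820069))
jartop (array([ 0.45198337, -0.19540939,  0.05886527]), np.float64(0.0033021307706422153))
mark (array([0.62979249, 0.0141421 , 0.02769993]), np.float64(0.006265705775190654))
scene [ 1.05439097 -0.6415613   0.73820548]
side [0.10936691 0.83450049 0.63994471]
```

Request:
step_arm([
  {"dp":[-0.488,-0.526,0],"turn":[0,0,-2.18],"fingers":0.094},
  {"dp":[-0.488,-0.526,0],"turn":[0,0,-2.18],"fingers":0.094},
  {"dp":[-0.488,-0.526,0],"turn":[0,0,-2.18],"fingers":0.094},
  {"dp":[-0.488,-0.526,0],"turn":[0,0,-2.18],"fingers":0.094},
  {"dp":[-0.488,-0.526,0],"turn":[0,0,-2.18],"fingers":0.094},
  {"dp":[-0.488,-0.526,0],"turn":[0,0,-2.18],"fingers":0.094},
  {"dp":[-0.488,-0.526,0],"turn":[0,0,-2.18],"fingers":0.094},
  {"dp":[-0.488,-0.526,0],"turn":[0,0,-2.18],"fingers":0.094},
  {"dp":[-0.488,-0.526,0],"turn":[0,0,-2.18],"fingers":0.094},
  {"dp":[-0.488,-0.526,0],"turn":[0,0,-2.18],"fingers":0.094},
  {"dp":[-0.488,-0.526,0],"turn":[0,0,-2.18],"fingers":0.094},
  {"dp":[-0.488,-0.526,0],"turn":[0,0,-2.18],"fingers":0.094},
])

```text
clock: 1.65
tool_pos: [0.55, 0.0336, 0.2052]
orientation: [-2.778, -1.464, -0.0]
ft_force: [0.2, -0.9, -0.5]
opening: 0.997
```

Run:
```python
from h import *
s=read_state();print(s)
im,m=snap('wrist','w1')
cv2.imwrite('pics/w1b.png',cv2.resize(im[:,:,::-1],None,fx=1.5,fy=1.5,interpolation=2))
```

```text
{'clock': 1.65, 'joint_positions': array([-1.45682371e-01,  1.43459269e-02,  1.81243524e+00,  1.60128105e-03,
        1.31567805e+00, -1.11634712e+00]), 'joint_vel': array([ 4.06937698e-01,  2.77773431e-01, -2.73249168e-01, -1.37603548e-02,
        1.22505752e-04, -4.95340606e-01]), 'effort': array([ -0.67367708, -33.11807871, -30.3805232 ,   0.15295453,
         0.07895647,   0.4088886 ]), 'tool_pos': array([0.54997949, 0.03355009, 0.20516023]), 'orientation': array([-2.77753905e+00, -1.46417627e+00, -3.36470253e-04]), 'ft_force': array([ 0.1544708 , -0.88582174, -0.49319914]), 'torque': array([ 0.02973792, -0.10535034,  0.05773527]), 'opening': 0.9971483220088202}
```

View pics/w1b.png

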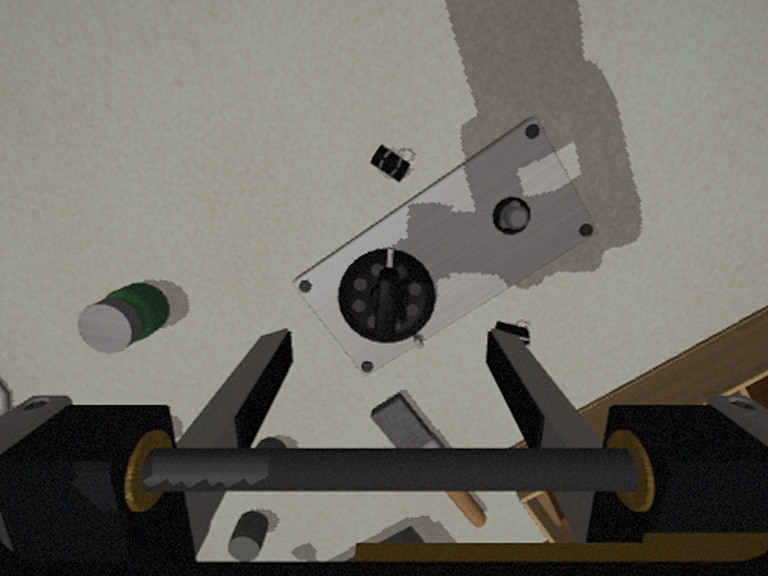

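Run:
```python
from h import *
im,m=snap('wrist','w2'); im,m=snap('wrist','w2'); s=read_state();print(s['tool_pos'],s['orientation'],s['joint_vel'].round(3))
c=im[60:260,180:420,::-1]
cv2.imwrite('pics/w2z.png',cv2.resize(c,None,fx=3,fy=3,interpolation=2))
```

```text
[0.54937393 0.03167002 0.20500127] [-2.78197513e+00 -1.45587913e+00  7.40933166e-04] [-0.043 -0.019  0.019 -0.006  0.002  0.008]
```

View pics/w2z.png

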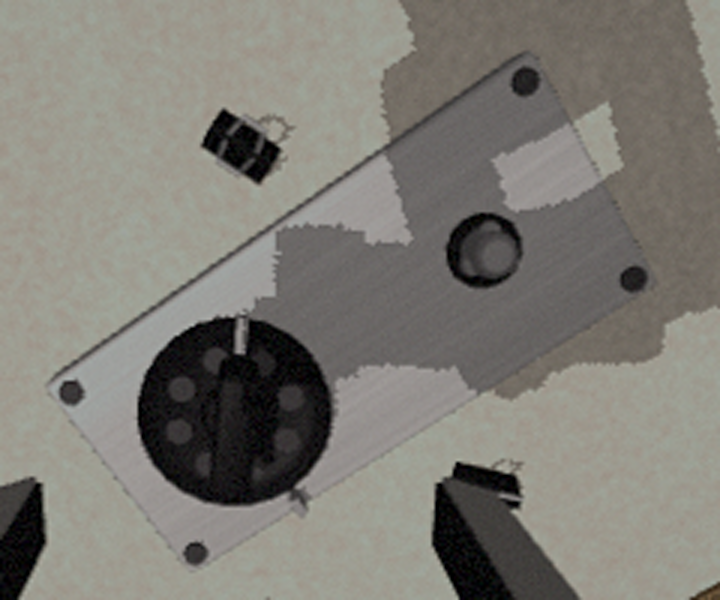

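Run:
```python
from h import *
m=np.load('pics/w2.npz')
P=lambda u,v,z: onz(m,180+u/3,60+v/3,z)
sc=[P(*q,.022)[:2] for q in [(70,392),(525,81),(633,279),(195,553)]];print(sc)
c=np.mean(sc,0); y=(sc[1]-sc[0])+(sc[2]-sc[3]);x=(sc[3]-sc[0])+(sc[2]-sc[1])
a1=np.arctan2(-y[0],y[1]);a2=np.arctan2(x[1],x[0]);print('unit',c,np.degrees([a1,a2]),'lens',[np.linalg.norm(sc[i]-sc[j]) for i,j in((0,1),(3,2),(0,3),(1,2))])
a=a1;uy=np.array([-np.sin(a),np.cos(a)]);ux=np.array([np.cos(a),np.sin(a)])
w=c-.062*uy;st=c+.07*uy;print('wheel',w,'stud',st,'mark',w+.0535*ux)
print('disc',P(234,411,.034),'stud',P(484,250,.030),P(491,247,.048))
print('mark',P(300,495,.036))
for q in((242,318),(240,352)):
    r=P(*q,.037)[:2];d=r-w;print('rib',r,np.degrees(np.arctan2(*d[::-1])),np.linalg.norm(d))
b0=P(240,350,.037)[:2];b1=P(242,318,.037)[:2];print(np.degrees(np.arctan2(*(b1-b0)[::-1])))
```

```text
[array([ 0.52499452, -0.0453518 ]), array([0.52612304, 0.19592346]), array([0.62697664, 0.19544352]), array([ 0.6260542 , -0.04556898])]
unit [0.5760371  0.07511155] [-0.24365237 -0.1978183 ] lens [np.float64(0.24127790383714148), np.float64(0.24101426607688153), np.float64(0.10105990939696312), np.float64(0.10085474853233739)]
wheel [0.57577344 0.01311211] stud [0.57633478 0.14511092] mark [0.62927296 0.0128846 ]
disc [0.57314224 0.01466073 0.034     ] stud [0.57557605 0.14524169 0.03      ] [0.57143333 0.14485872 0.048     ]
mark [0.62398377 0.0169836  0.036     ]
rib [0.53933478 0.04231801] 141.28752858467257 0.046698621774962173
rib [0.55138898 0.03295286] 140.8659982926426 0.03143655932669444
141.94865625293093
```

Request:
step_arm([
  {"dp":[0,0.032,0.06],"turn":[0,0,0.0655],"fingers":0.05},
  {"dp":[0,0.032,0.11],"turn":[0,0,0.0655],"fingers":0.05},
  {"dp":[0,0.032,0.125],"turn":[0,0,0.0655],"fingers":0.05},
  {"dp":[0,0.032,0.125],"turn":[0,0,0.0655],"fingers":0.05},
  {"dp":[0,0.032,0.125],"turn":[0,0,0.0655],"fingers":0.05},
])

```text
clock: 2.42
tool_pos: [0.5771, 0.013, 0.0826]
orientation: [2.829, 1.364, 0.005]
ft_force: [0.3, -0.6, 0.1]
opening: 0.54
```

Run:
```python
from h import *
im,m=snap('wrist','w3'); s=read_state();print(s['tool_pos'],s['orientation'],s['joint_positions'],s['opening'])
cv2.imwrite('pics/w3b.png',cv2.resize(im[:,:,::-1],None,fx=1.5,fy=1.5,interpolation=2))
```

```text
[0.57722006 0.01315478 0.08274386] [2.82892317 1.36378976 0.0050274 ] [-1.73980411e-01  2.18085557e-01  1.83102394e+00  1.10927570e-03
  1.08924719e+00 -1.07292370e+00] 0.5356201772087053
```

View pics/w3b.png

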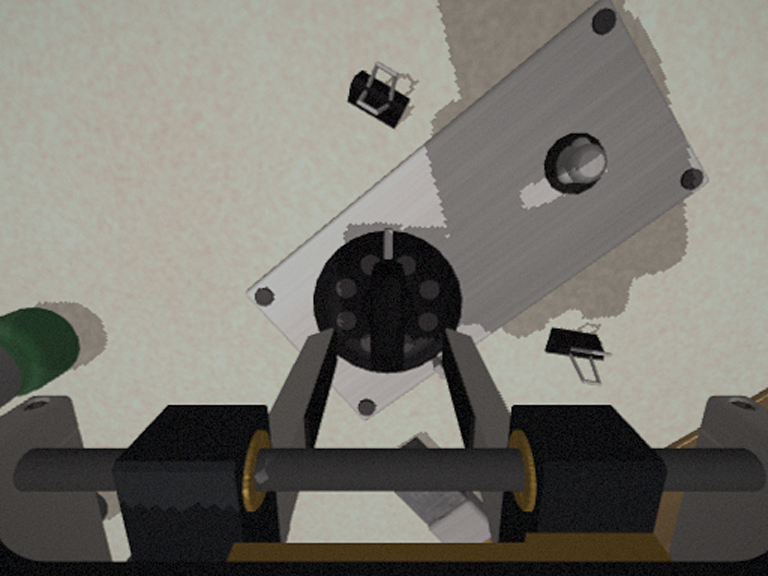

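Request:
step_arm([
  {"dp":[-0.001,-0.001,0.03],"turn":[0,0,0],"fingers":0.05},
  {"dp":[-0.001,-0.001,0.0425],"turn":[0,0,0],"fingers":0.05},
  {"dp":[-0.001,-0.001,0.0425],"turn":[0,0,0],"fingers":0.05},
  {"dp":[-0.001,-0.001,0.0425],"turn":[0,0,0],"fingers":0.01},
  {"dp":[-0.001,-0.001,0.0425],"turn":[0,0,0],"fingers":0.01},
  {"dp":[-0.001,-0.001,0.0425],"turn":[0,0,0],"fingers":0.01},
  {"dp":[-0.001,-0.001,0.0425],"turn":[0,0,0],"fingers":0.01},
], squeeze=20)

```text
clock: 3.35
tool_pos: [0.576, 0.0127, 0.0406]
orientation: [2.828, 1.364, 0.004]
ft_force: [-1.1, -1.8, 2.1]
opening: 0.191
```

Run:
```python
from h import *
s=read_state();print(s['tool_pos'],s['orientation'],s['joint_positions'],s['opening']*94,s['ft_force'],s['torque'])
print(2*np.degrees(np.arctan2(s['orientation'][1],s['orientation'][0])))
```

```text
[0.5759947  0.01273944 0.04060498] [2.82826728 1.36387171 0.00442648] [-1.74746831e-01  2.79598466e-01  1.84702388e+00  3.67276338e-04
  1.01172017e+00 -1.07360068e+00] 17.946153701723645 [-1.11565551 -1.83524324  2.11034108] [-0.36703414  0.19517809 -0.11781177]
51.489399714756516
```

Request:
step_arm([
  {"turn":[0,0,0.16],"dp":[0,0,0],"fingers":0.01},
  {"turn":[0,0,0.32],"dp":[0,0,0],"fingers":0.01},
  {"turn":[0,0,0.48],"dp":[0,0,0],"fingers":0.01},
  {"turn":[0,0,0.64],"dp":[0,0,0],"fingers":0.01},
  {"turn":[0,0,0.8],"dp":[0,0,0],"fingers":0.01},
  {"turn":[0,0,0.96],"dp":[0,0,0],"fingers":0.01},
  {"turn":[0,0,1.12],"dp":[0,0,0],"fingers":0.01},
  {"turn":[0,0,1.28],"dp":[0,0,0],"fingers":0.01},
  {"turn":[0,0,1.28],"dp":[0,0,0],"fingers":0.01},
], squeeze=25)

```text
clock: 4.47
tool_pos: [0.5734, 0.0121, 0.0406]
orientation: [3.082, -0.595, -0.005]
ft_force: [-10.4, -3.2, 9.0]
opening: 0.188
```

```bash
cat > st.py <<'E'
from h import *
s=read_state();print(s['clock'],s['tool_pos'],s['orientation'].round(4),'\n',s['joint_positions'].round(3),s['opening']*94,s['ft_force'].round(1),s['torque'].round(3))
print('jaw',2*np.degrees(np.arctan2(s['orientation'][1],s['orientation'][0])))
E
python3 st.py
```

```text
4.475 [0.57342541 0.01206749 0.04057275] [ 3.0824 -0.5953 -0.0054] 
 [-0.175  0.278  1.849 -0.003  1.018  0.207] 17.656474287037643 [-10.4  -3.2   9. ] [-0.683  1.696 -0.055]
jaw -21.86146761351169
```

Request:
step_arm([
  {"turn":[0,0,0.1],"dp":[0,-0.002,0],"fingers":0.01},
  {"turn":[0,0,0.26],"dp":[0,-0.002,0],"fingers":0.01},
  {"turn":[0,0,0.42],"dp":[0,-0.002,0],"fingers":0.01},
  {"turn":[0,0,0.58],"dp":[0,-0.002,0],"fingers":0.01},
  {"turn":[0,0,0.74],"dp":[0,-0.002,0],"fingers":0.01},
  {"turn":[0,0,0.9],"dp":[0,-0.002,0],"fingers":0.01},
  {"turn":[0,0,1.06],"dp":[0,-0.002,0],"fingers":0.01},
  {"turn":[0,0,1.15],"dp":[0,-0.002,0],"fingers":0.01},
  {"turn":[0,0,1.19],"dp":[0,-0.002,0],"fingers":0.01},
  {"turn":[0,0,1.19],"dp":[0,-0.002,0],"fingers":0.01},
  {"turn":[0,0,1.19],"dp":[0,-0.002,0],"fingers":0.01},
])

```text
clock: 5.85
tool_pos: [0.572, 0.0141, 0.0406]
orientation: [2.215, -2.217, -0.01]
ft_force: [-9.2, -1.3, 7.7]
opening: 0.194
```

```bash
python3 st.py
python3 - <<'E'
from h import *
im,m=snap('wrist','w4')
cv2.imwrite('pics/w4b.png',cv2.resize(im[:,:,::-1],None,fx=1.5,fy=1.5,interpolation=2))
E
```

```text
5.85 [0.5719674  0.01412864 0.04057075] [ 2.2154 -2.2166 -0.0095] 
 [-0.172  0.279  1.848 -0.003  1.024  1.401] 18.193745566708397 [-9.2 -1.3  7.7] [ 0.044  1.442 -0.02 ]
jaw -90.02969516586602
```

View pics/w4b.png

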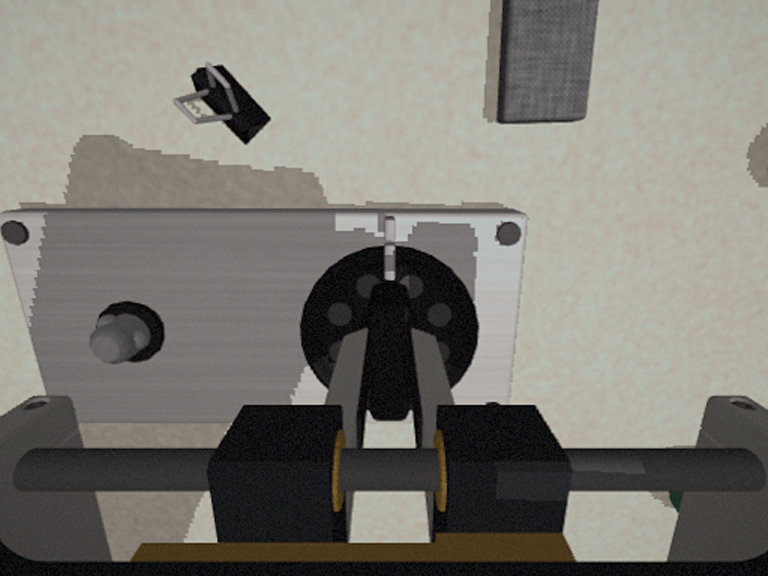

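Run:
```python
from h import *
im=np.load('pics/w4.npz')['im']
cv2.imwrite('pics/w4z.png',cv2.resize(im[130:200,220:300,::-1],None,fx=8,fy=8,interpolation=0))
```

```text
(no output)
```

View pics/w4z.png

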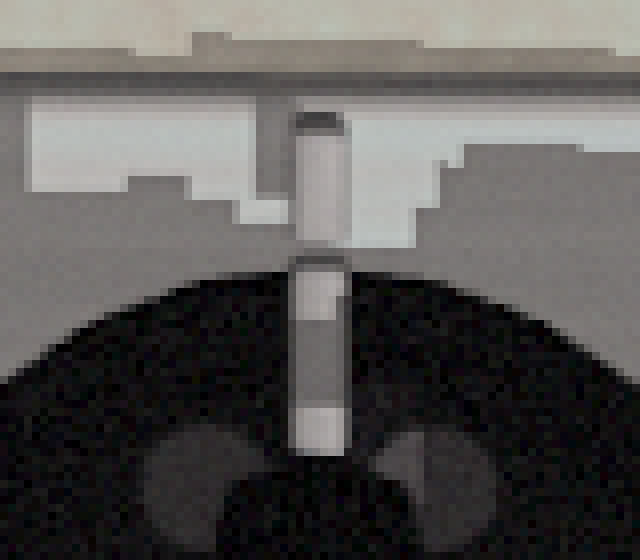

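Request:
step_arm([
  {"turn":[0,0,0],"dp":[0,0,0],"fingers":0.05},
  {"turn":[0,0,0],"dp":[0,0,0],"fingers":0.05},
  {"turn":[0,0,0],"dp":[0,0,0],"fingers":0.05},
  {"turn":[0,0,0],"dp":[0,0,-0.03],"fingers":0.05},
  {"turn":[0,0,0],"dp":[0,0,-0.09],"fingers":0.05},
  {"turn":[0,0,0],"dp":[0,0,-0.15],"fingers":0.06},
  {"turn":[0,0,0],"dp":[0,0,-0.16],"fingers":0.06},
  {"turn":[0,0,0],"dp":[0,0,-0.16],"fingers":0.06},
  {"turn":[0,0,0],"dp":[0,0,-0.16],"fingers":0.06},
])

```text
clock: 7.02
tool_pos: [0.5722, 0.0145, 0.198]
orientation: [2.214, -2.215, -0.015]
ft_force: [-0.4, -0.1, -0.3]
opening: 0.642
```

```bash
python3 st.py
python3 - <<'E'
from h import *
im,m=snap('wrist','w5')
cv2.imwrite('pics/w5b.png',cv2.resize(im[60:260,120:360,::-1],None,fx=3,fy=3,interpolation=2))
E
```

```text
7.025 [0.57218322 0.0144976  0.19801933] [ 2.2136 -2.2151 -0.015 ] 
 [-0.171  0.081  1.757 -0.003  1.317  1.401] 60.370354464318524 [-0.4 -0.1 -0.3] [ 0.033  0.002 -0.004]
jaw -90.03859558401491
```

View pics/w5b.png

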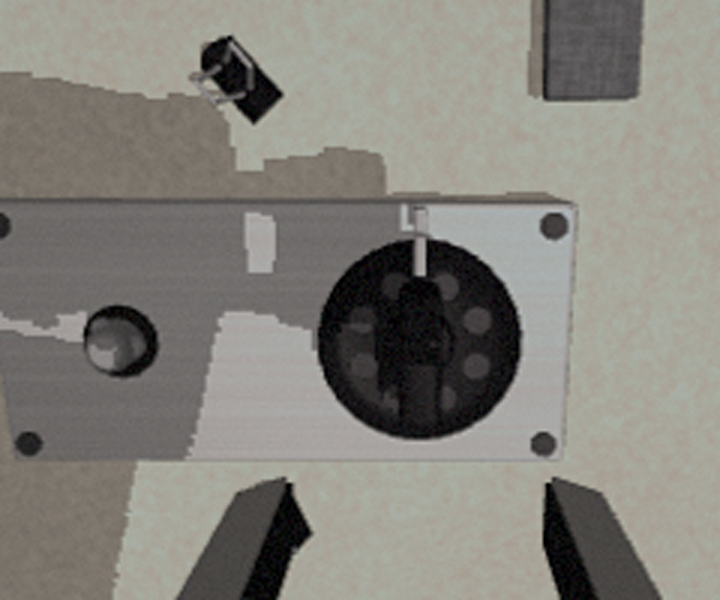

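Request:
step_arm([
  {"turn":[0,0,0],"dp":[0.2125,-0.085,0],"fingers":0.06},
  {"turn":[0,0,0],"dp":[0.2125,-0.085,0],"fingers":0.06},
  {"turn":[0,0,0],"dp":[0.2125,-0.085,0],"fingers":0.06},
  {"turn":[0,0,0],"dp":[0.2125,-0.085,0.03],"fingers":0.06},
  {"turn":[0,0,0],"dp":[0.2125,-0.085,0.05],"fingers":0.06},
  {"turn":[0,0,0],"dp":[0.2125,-0.085,0.05],"fingers":0.06},
  {"turn":[0,0,0],"dp":[0.2125,-0.085,0.05],"fingers":0.06},
])

```text
clock: 7.95
tool_pos: [0.6564, -0.1967, 0.1473]
orientation: [2.215, -2.213, -0.015]
ft_force: [0.2, -0.4, -0.1]
opening: 0.639
```

```bash
python3 st.py
python3 - <<'E'
from h import *
m=np.load('pics/w5.npz');P=lambda u,v,z: onz(m,120+u/3,60+v/3,z)
print('screws',P(554,226,.022),P(543,444,.022),P(29,444,.022),'stud',P(120,342,.03),'disc',P(420,339,.034))
im,m=snap('wrist','w6')
cv2.imwrite('pics/w6b.png',cv2.resize(im[:,:,::-1],None,fx=1.5,fy=1.5,interpolation=2))
E
```

```text
7.95 [ 0.6563865  -0.19668011  0.14730591] [ 2.2154 -2.2134 -0.015 ] 
 [-0.454  0.385  1.494 -0.007  1.276  1.118] 60.090612182662426 [ 0.2 -0.4 -0.1] [-0.     0.046  0.026]
jaw -89.94689799151074
screws [ 0.62404087 -0.04553931  0.022     ] [ 0.52361457 -0.04525414  0.022     ] [0.52406282 0.19537291 0.022     ] stud [0.5748931 0.1443797 0.03     ] disc [0.57696622 0.01238089 0.034     ]
```

View pics/w6b.png

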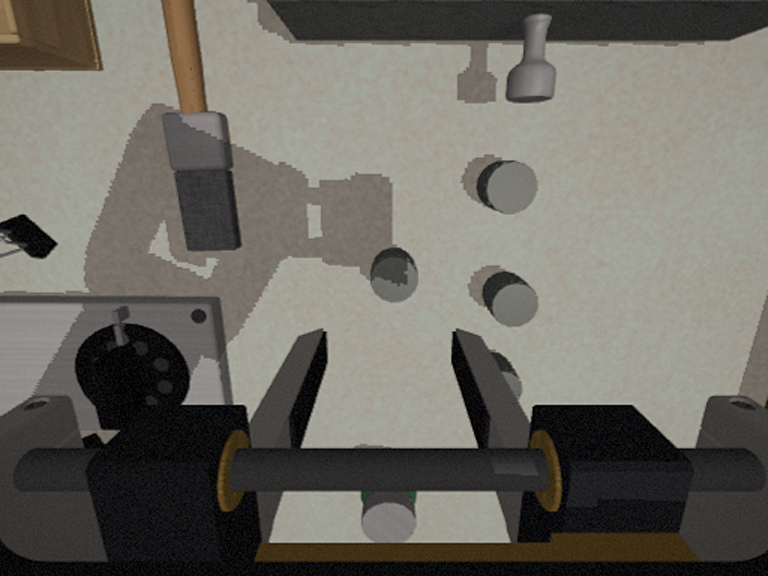

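Run:
```python
from h import *
m=np.load('pics/w6.npz');print(onz(m,394/1.5,276/1.5,.036), onz(m,517/1.5,305/1.5,.036),onz(m,507/1.5,187/1.5,.036))
cv2.imwrite('pics/w6z.png',cv2.resize(m['im'][150:220,230:300,::-1],None,fx=8,fy=8,interpolation=2))
```

```text
[ 0.6610395 -0.201558   0.036    ] [ 0.63809622 -0.29534276  0.036     ] [ 0.72548677 -0.28015355  0.036     ]
```

View pics/w6z.png

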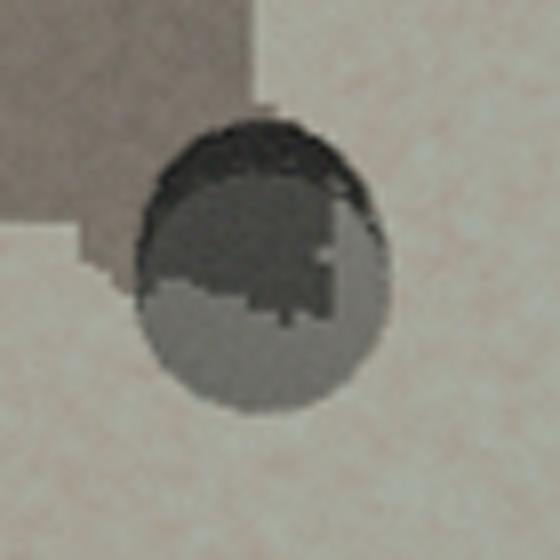

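Request:
step_arm([
  {"turn":[0.007,0.007,0],"dp":[0.0055,-0.003,0.04],"fingers":0.06},
  {"turn":[0.007,0.007,0],"dp":[0.0055,-0.003,0.08],"fingers":0.06},
  {"turn":[0.007,0.007,0],"dp":[0.0055,-0.003,0.12],"fingers":0.06},
  {"turn":[0.007,0.007,0],"dp":[0.0055,-0.003,0.138],"fingers":0.06},
  {"turn":[0.007,0.007,0],"dp":[0.0055,-0.003,0.14],"fingers":0.06},
  {"turn":[0.007,0.007,0],"dp":[0.0055,-0.003,0.14],"fingers":0.06},
])

```text
clock: 8.75
tool_pos: [0.6595, -0.203, 0.0102]
orientation: [2.217, -2.214, 0.008]
ft_force: [-0.4, 0.7, -0.3]
opening: 0.635
```

```bash
python3 st.py
python3 - <<'E'
from h import *
im,m=snap('wrist','w7')
cv2.imwrite('pics/w7b.png',cv2.resize(im[:,:,::-1],None,fx=1.5,fy=1.5,interpolation=2))
E
```

```text
8.75 [ 0.65946802 -0.20295946  0.01021912] [ 2.2169 -2.2139  0.0075] 
 [-0.459  0.553  1.539 -0.011  1.048  1.116] 59.6982520310297 [-0.4  0.7 -0.3] [-0.036  0.028 -0.05 ]
jaw -89.92215923882388
```

View pics/w7b.png

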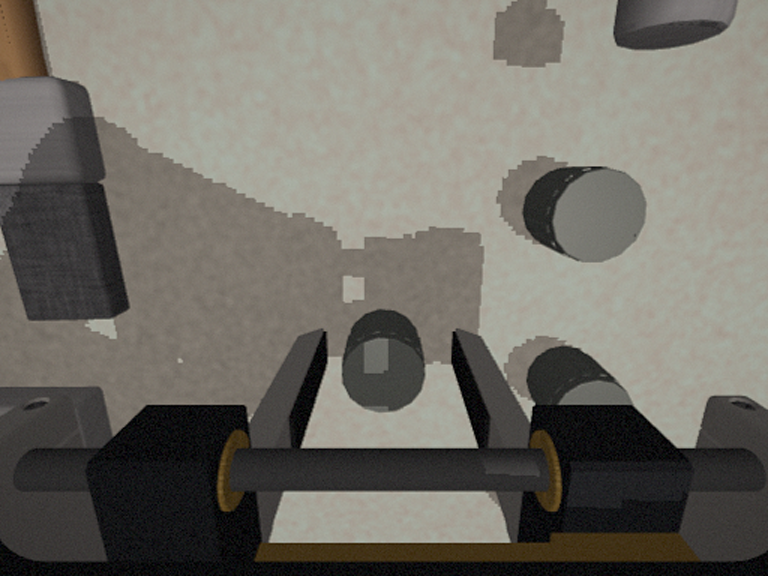

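Run:
```python
from h import *
m=np.load('pics/w7.npz');print(onz(m,383/1.5,374/1.5,.036));s=read_state();print(s['tool_pos'])
from scipy.spatial.transform import Rotation as Ro
print(Ro.from_rotvec(s['orientation']).as_matrix().round(4))
```

```text
[ 0.65906451 -0.20112373  0.036     ]
[ 0.65959472 -0.20308664  0.01043234]
[[ 0.0013 -1.     -0.0022]
 [-1.     -0.0012 -0.0096]
 [ 0.0096  0.0022 -1.    ]]
```

Request:
step_arm([
  {"turn":[0,-0.007,0],"dp":[-0.002,0,0.004],"fingers":0.06},
  {"turn":[0,-0.007,0],"dp":[-0.002,0,0.004],"fingers":0.06},
  {"turn":[0,-0.007,0],"dp":[-0.002,0,0.004],"fingers":0.03},
  {"turn":[0,-0.007,0],"dp":[-0.002,0,0.004],"fingers":0.03},
  {"turn":[0,-0.007,0],"dp":[-0.002,0,0.004],"fingers":0.03},
  {"turn":[0,-0.007,0],"dp":[-0.002,0,0.004],"fingers":0.03},
  {"turn":[0,-0.007,0],"dp":[-0.002,0,0.004],"fingers":0.03},
], squeeze=40)

```text
clock: 9.68
tool_pos: [0.6596, -0.2011, 0.0064]
orientation: [2.22, -2.218, 0.0]
ft_force: [-0.8, 0.1, 0.3]
opening: 0.382
```

```bash
python3 st.py
```

```text
9.675 [ 0.65955246 -0.20113729  0.00638494] [ 2.2204e+00 -2.2176e+00  3.0000e-04] 
 [-0.459  0.558  1.54  -0.004  1.045  1.113] 35.897803120844436 [-0.8  0.1  0.3] [-0.015  0.002 -0.034]
jaw -89.92947449126157
```

Request:
step_arm([
  {"turn":[0,0,0],"dp":[0,0,-0.06],"fingers":0.03},
  {"turn":[0,0,0],"dp":[0,0,-0.12],"fingers":0.03},
  {"turn":[0,0,0],"dp":[-0.05,0.012,-0.12],"fingers":0.03},
  {"turn":[0,0,0],"dp":[-0.11,0.027,-0.12],"fingers":0.03},
  {"turn":[0,0,0],"dp":[-0.17,0.041,-0.12],"fingers":0.03},
  {"turn":[0,0,0],"dp":[-0.23,0.056,-0.12],"fingers":0.03},
  {"turn":[0,0,0],"dp":[-0.29,0.07,-0.12],"fingers":0.03},
  {"turn":[0,0,0],"dp":[-0.33,0.08,-0.12],"fingers":0.03},
  {"turn":[0,0,0],"dp":[-0.346,0.084,-0.12],"fingers":0.03},
  {"turn":[0,0,0],"dp":[-0.346,0.084,-0.12],"fingers":0.03},
  {"turn":[0,0,0],"dp":[-0.346,0.084,-0.12],"fingers":0.03},
])

```text
clock: 11.05
tool_pos: [0.5759, 0.1438, 0.1257]
orientation: [2.219, -2.219, 0.001]
ft_force: [1.0, -0.7, 0.2]
opening: 0.382
```

```bash
python3 st.py
python3 - <<'E'
from h import *
im,m=snap('wrist','w8')
cv2.imwrite('pics/w8b.png',cv2.resize(im[:,:,::-1],None,fx=1.5,fy=1.5,interpolation=2))
im,m=snap('side','s8')
cv2.imwrite('pics/s8b.png',cv2.resize(im[130:280,180:340,::-1],None,fx=4,fy=4,interpolation=2))
im,m=snap('scene','c8')
cv2.imwrite('pics/c8b.png',cv2.resize(im[80:230,200:360,::-1],None,fx=4,fy=4,interpolation=2))
E
```

```text
11.05 [0.57593031 0.14378427 0.12573453] [ 2.2187e+00 -2.2192e+00  1.0000e-03] 
 [ 0.055  0.2    1.764 -0.003  1.18   1.627] 35.90783719237839 [ 1.  -0.7  0.2] [-0.04  -0.003  0.02 ]
jaw -90.01105839507619
```

View pics/w8b.png

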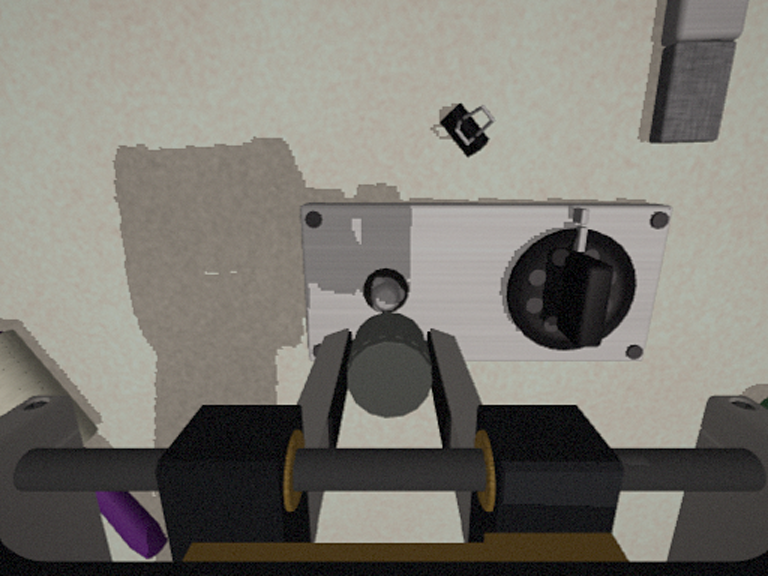

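View pics/s8b.png

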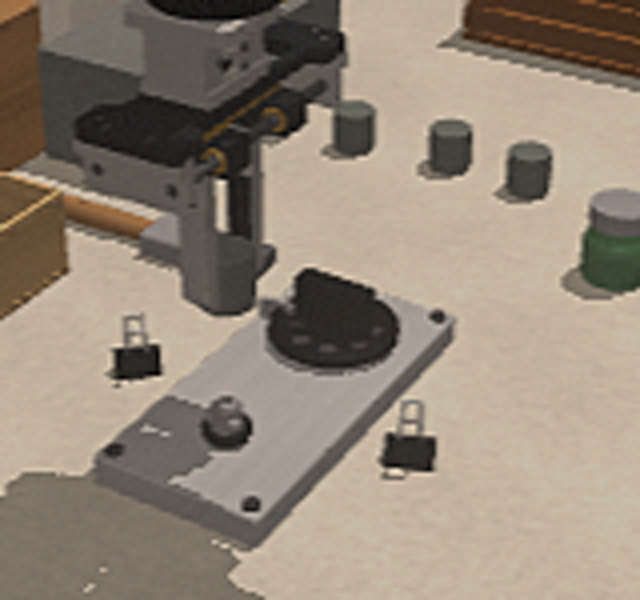

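View pics/c8b.png

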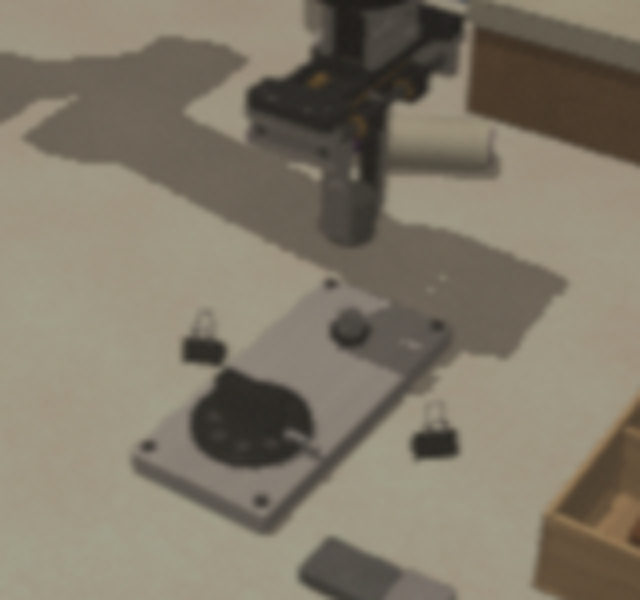

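Run:
```python
from h import *
m=np.load('pics/w8.npz')
cv2.imwrite('pics/w8z.png',cv2.resize(m['im'][170:290,190:310,::-1],None,fx=5,fy=5,interpolation=2))
P=lambda u,v,z: onz(m,u/1.5,v/1.5,z)
print('cap',P(390.5,377,.1553),'stud',P(386,290,.030),'sc',P(314,219,.022),P(660,219,.022),P(634,351,.022))
```

```text
cap [0.57617564 0.1423239  0.1553    ] stud [0.57570504 0.14455048 0.03      ] sc [0.62502925 0.19454093 0.022     ] [ 0.62468479 -0.04687707  0.022     ] [ 0.52382466 -0.04602403  0.022     ]
```

View pics/w8z.png

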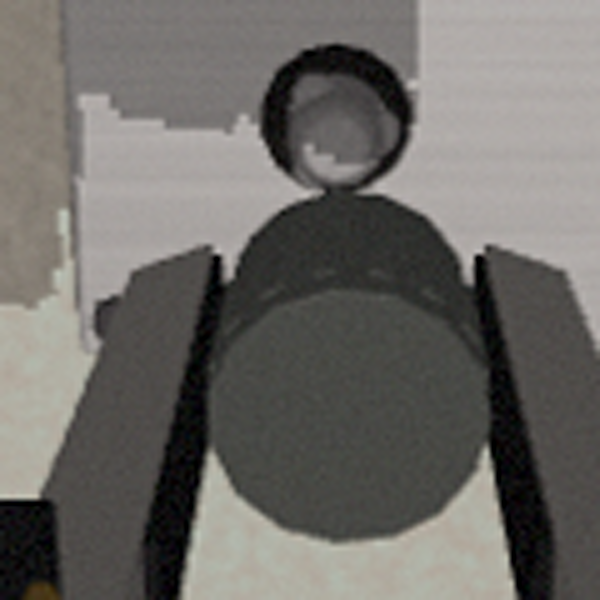

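Request:
step_arm([
  {"turn":[0,0,0],"dp":[-0.0014,0.0006,0.03],"fingers":0.03},
  {"turn":[0,0,0],"dp":[-0.0014,0.0006,0.05],"fingers":0.03},
  {"turn":[0,0,0],"dp":[-0.0014,0.0006,0.06],"fingers":0.03},
  {"turn":[0,0,0],"dp":[-0.0014,0.0006,0.06],"fingers":0.03},
  {"turn":[0,0,0],"dp":[-0.0014,0.0006,0.066],"fingers":0.03},
  {"turn":[0,0,0],"dp":[-0.0014,0.0006,0.072],"fingers":0.03},
  {"turn":[0,0,0],"dp":[-0.0014,0.0006,0.077],"fingers":0.03},
  {"turn":[0,0,0],"dp":[-0.0014,0.0006,0.077],"fingers":0.03},
  {"turn":[0,0,0],"dp":[-0.0014,0.0006,0.077],"fingers":0.03},
], squeeze=60)

```text
clock: 12.32
tool_pos: [0.5752, 0.1451, 0.0488]
orientation: [2.219, -2.22, 0.001]
ft_force: [0.7, 0.6, -0.0]
opening: 0.378
```

```bash
python3 st.py
python3 - <<'E'
from h import *
im,m=snap('wrist','w9')
cv2.imwrite('pics/w9b.png',cv2.resize(im[:,:,::-1],None,fx=1.5,fy=1.5,interpolation=2))
im,m=snap('side','s9')
a=cv2.resize(im[150:260,180:280,::-1],None,fx=5,fy=5,interpolation=2)
cv2.imwrite('pics/s9b.png',a)
E
```

```text
12.325 [0.57521154 0.14507315 0.04880874] [ 2.2185e+00 -2.2197e+00  7.0000e-04] 
 [ 0.057  0.305  1.796 -0.003  1.042  1.63 ] 35.531490096678496 [ 0.7  0.6 -0. ] [ 0.125 -0.062  0.008]
jaw -90.03152783080033
```

View pics/s9b.png

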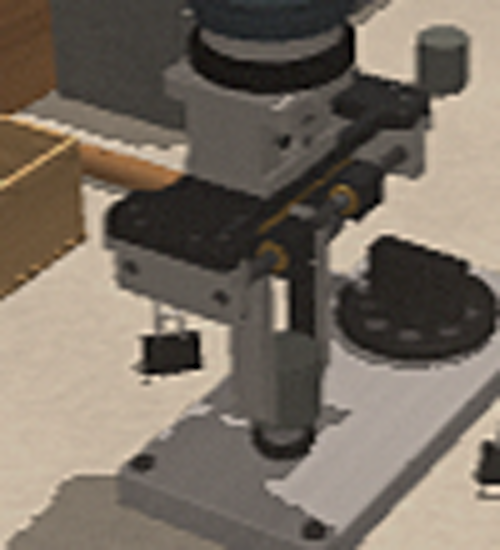

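View pics/w9b.png

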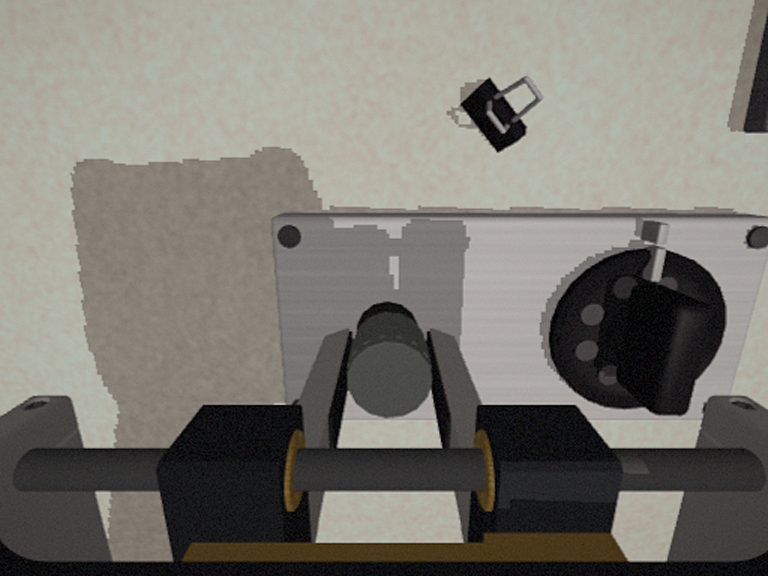

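Request:
step_arm([
  {"turn":[0,0,0],"dp":[0,0,0.002],"fingers":0.03},
  {"turn":[0,0,0],"dp":[0,0,0.004],"fingers":0.03},
  {"turn":[0,0,0],"dp":[0,0,0.005],"fingers":0.03},
  {"turn":[0,0,0],"dp":[0,0,0.005],"fingers":0.03},
])

```text
clock: 12.92
tool_pos: [0.5765, 0.1456, 0.0454]
orientation: [2.22, -2.222, 0.002]
ft_force: [-0.3, 1.4, 6.6]
opening: 0.374
```

```bash
python3 st.py
```

```text
12.925 [0.57648244 0.14559254 0.04540255] [ 2.2201 -2.2219  0.0025] 
 [ 0.058  0.312  1.796 -0.002  1.034  1.63 ] 35.124700509146926 [-0.3  1.4  6.6] [0.47  0.055 0.009]
jaw -90.04579998890888
```

Request:
step_arm([
  {"turn":[0,0,0],"dp":[0,0,0.003],"fingers":0.03},
  {"turn":[0,0,0],"dp":[0,0,0.005],"fingers":0.03},
  {"turn":[0,0,0],"dp":[0,0,0.007],"fingers":0.03},
  {"turn":[0,0,0],"dp":[0,0,0.007],"fingers":0.03},
])

```text
clock: 13.42
tool_pos: [0.5757, 0.1457, 0.0371]
orientation: [2.219, -2.222, 0.001]
ft_force: [2.3, 0.6, -5.9]
opening: 0.375
```

```bash
python3 st.py
```

```text
13.425 [0.57570721 0.1456667  0.03714705] [ 2.2195e+00 -2.2216e+00  8.0000e-04] 
 [ 5.800e-02  3.240e-01  1.799e+00 -1.000e-03  1.020e+00  1.630e+00] 35.22910146916769 [ 2.3  0.6 -5.9] [ 0.356 -0.443  0.007]
jaw -90.0547571495254
```

Request:
step_arm([
  {"turn":[0,0,0],"dp":[0,0,0.003],"fingers":0.03},
  {"turn":[0,0,0],"dp":[0,0,0.006],"fingers":0.03},
  {"turn":[0,0,0],"dp":[0,0,0.008],"fingers":0.03},
  {"turn":[0,0,0],"dp":[0,0,0.008],"fingers":0.03},
  {"turn":[0,0,0],"dp":[0,0,0.008],"fingers":0.03},
])

```text
clock: 14.05
tool_pos: [0.5763, 0.1457, 0.0322]
orientation: [2.219, -2.221, 0.001]
ft_force: [-7.8, -0.6, 17.7]
opening: 0.379
```

```bash
python3 st.py
```

```text
14.05 [0.57628086 0.14572472 0.03215677] [ 2.2194e+00 -2.2207e+00  6.0000e-04] 
 [ 0.058  0.333  1.797 -0.002  1.012  1.63 ] 35.586947576838455 [-7.8 -0.6 17.7] [ 0.012  1.537 -0.009]
jaw -90.03169885157867
```

Request:
step_arm([
  {"turn":[0,0,0],"dp":[0,0.001,0.0035],"fingers":0.03},
  {"turn":[0,0,0],"dp":[0,0.001,0.0035],"fingers":0.03},
  {"turn":[0,0,0],"dp":[0,0.001,0.0035],"fingers":0.03},
  {"turn":[0,0,0],"dp":[0,0.001,0.0035],"fingers":0.03},
])

```text
clock: 14.55
tool_pos: [0.5763, 0.1457, 0.0321]
orientation: [2.22, -2.22, 0.001]
ft_force: [-7.1, -1.0, 20.2]
opening: 0.378
```

```bash
python3 st.py
python3 - <<'E'
from h import *
im,m=snap('wrist','w10')
cv2.imwrite('pics/w10b.png',cv2.resize(im[:,:,::-1],None,fx=1.5,fy=1.5,interpolation=2))
im,m=snap('side','s10')
cv2.imwrite('pics/s10b.png',cv2.resize(im[140:270,180:340,::-1],None,fx=4.5,fy=4.5,interpolation=2))
im,m=snap('scene','c10')
cv2.imwrite('pics/c10b.png',im[:,:,::-1])
E
python3 st.py
```

```text
14.55 [0.57629191 0.14571218 0.03213717] [ 2.2198e+00 -2.2202e+00  1.5000e-03] 
 [ 0.058  0.333  1.798 -0.002  1.012  1.63 ] 35.56161417382923 [-7.1 -1.  20.2] [-0.108  1.652 -0.017]
jaw -90.0079943812922
14.7 [0.57626915 0.14571587 0.03213901] [ 2.2198e+00 -2.2201e+00  1.4000e-03] 
 [ 0.058  0.333  1.798 -0.002  1.012  1.63 ] 35.41250195807594 [-8.  -0.1 19.8] [0.006 1.586 0.027]
jaw -90.0066695131915
```

View pics/w10b.png

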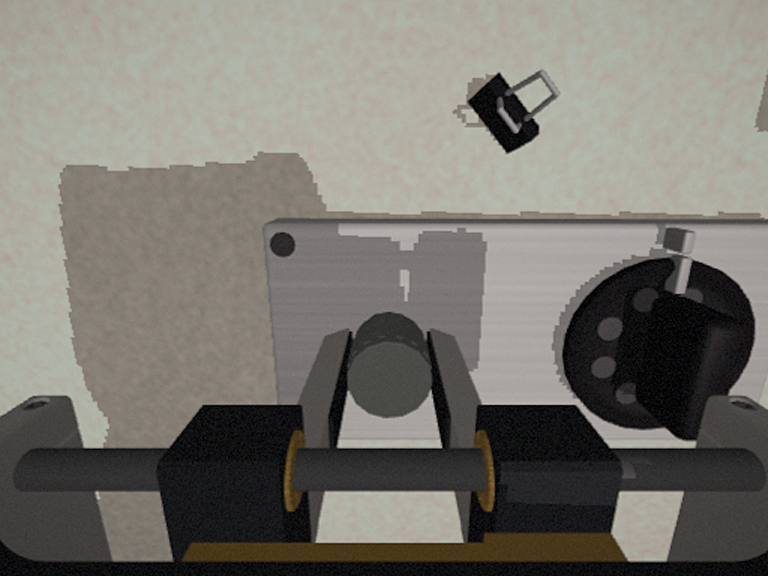

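View pics/s10b.png

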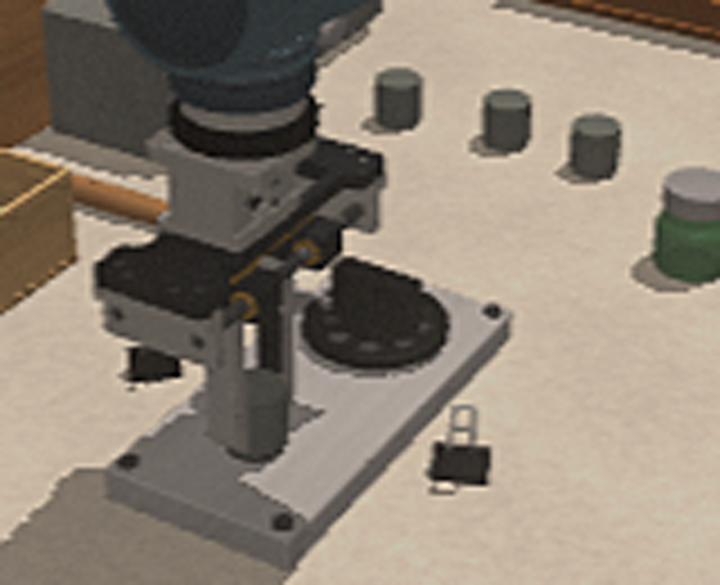

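View pics/c10b.png

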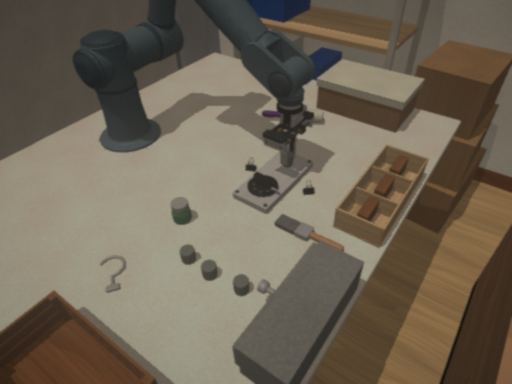

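Run:
```python
from h import *
m=np.load('pics/w10.npz')
a=onz(m,684/1.5,290/1.5,.037);b=onz(m,683/1.5,259/1.5,.037);print(np.degrees(np.arctan2(b[1]-a[1],b[0]-a[0])),a,b)
s=read_state();print(s['tool_pos'],s['ft_force'])
job_done()
```

```text
13.341062743417975 [0.60642232 0.01113829 0.037     ] [0.62077002 0.0145408  0.037     ]
[0.57626915 0.14571587 0.03213901] [-7.97235653 -0.10418845 19.76013384]
the job is handed in; nothing more can be done
```

The wheel is on its mark and the right cap is clicked onto the stud. I handed the job in at about 14.7 s with the cap still held down.

- **Wheel:** I pinched the grip bar and turned the wheel about 141° clockwise. In close wrist-camera pictures taken before and after I let go, the rib lined up with the mark to roughly half a degree.
- **Cap:** I took the cap farthest to the robot's left, at about (0.659, −0.201). It perched on the stud's balls at about 6.6 N. I then pushed it through the click, where the force dropped, and on down to the collar's stop.
- **Final hold:** The push was steady at about 20 N. The fingertips were at z = 0.0321, where I expected about 0.0324 with the collar fully squeezed. The grip was 60 N.
- **Other things:** The last side and scene pictures showed nothing else disturbed.

Two readings did not fully agree:

- **Last rib check:** This check, made as I handed in, gave a rib direction of 13°. It came from coarse pixel picks on a 14 mm segment seen at an angle. Lines from the wheel's axis to the two picked points gave about +1° and −4°. I put this down to picking error, because nothing touched the wheel after I let go, but I did not measure it again.
- **Side force:** About 8 N of sideways force on the tool remained during the final hold.

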